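# Return a bean sample and hold the rack's lock shut

### The job

Put the loose vial with the blue label back into the rack slot with the blue tag and let go of it. Then take the red-headed key from its stand, push it fully into the lock beside the rack, wiggling it left and right to free the sticky pins rather than forcing it, turn it a quarter clockwise to the stop, and finish still gripping the key and holding it turned against the return spring so that the bolt stays thrown. Leave the other vials, the bowl and the mug where they are.

Things in the scene. Friction and masses are not known exactly. Their poses are not given: they have to be found in the camera images.
- vial_blue: A 28 mm glass sample vial of roasted beans, 108 mm tall, black screw cap (30 mm diameter, top 24 mm), with blue label band and a blue dot on the cap. Origin: centre of its underside, z up. Starts standing alone on the table; belongs in the blue slot. About 60 to 130 g. Pinch it by the cap.
- tag_blue: Blue tag, 18 x 30 mm, on the ledge at the rack's far side by the slot it names. ORIGIN IS NOT ON THE TAG: it is the centre of that slot's FLOOR, 4 mm above the table; the tag lies 33 mm along +x from it. x across the row (away from the robot), y along the row, z up. Which slot is blue changes.
- tag_orange: Orange tag, 18 x 30 mm, on the ledge at the rack's far side by the slot it names. ORIGIN IS NOT ON THE TAG: it is the centre of that slot's FLOOR, 4 mm above the table; the tag lies 33 mm along +x from it. x across the row (away from the robot), y along the row, z up. Empty too, and must stay empty.
- station: Fixed steel wire rack, one row of 5 slots along y, pitch 44 mm, lock at its -y end. Each slot: wire cell open at the top, 40 mm (y) x 36 mm (x) inside; wires, ledge and tags top out 59 mm above the table. Neighbours' caps stand 14 mm from this vial's cap along y, so hold it with fingers closing along x. Origin: on the table, 35 mm along y from slot 1; x away from robot.
- key: Upright key. Red flat bow 10 mm thick (x), 26 mm wide (y), 56 to 90 mm above the tip; round steel shank 6 mm in diameter; at the bottom a double bit 6 mm thick (x), 23 mm wide (y), 8 mm tall, lower corners rounded. Origin: centre of the tip's underside, z up. Half a turn leaves it the same. 50 g. Grip the bow across its 10 mm from above.
- key_stand: Fixed wooden block, 66 mm (y) by 56 mm, 36 mm tall, with an 8 x 25 mm hole (long along y), floor 8 mm above the table. The key stands in it, axes alike, and lifts straight out (28 mm to clear). Origin: centre of its underside.
- lock_mouth (a point): Centre of the keyway's mouth in the brass top of the grey 64 x 64 mm lock housing, 70 mm above the table; a funnel stands 4 mm higher. Mouth 8 mm (x) by 26 mm (y), straight down, axes as the station's; the key enters with its bit along y.
- lock_pins (a point): Top of the sticky pins, 15 mm straight below lock_mouth. The tip stops here and must not be forced. Yaw the key 17 to 20 degrees each way with its tip 0 to 2 mm above here: clockwise pushes two pins aside (about 2 N each), anticlockwise the other two, and they stay. Then centre the yaw; the key slides on down. Repeat if it still binds.
- key_home (a point): Floor of the lock cylinder, 34 mm straight below lock_mouth, same axes: the key's tip rests here when fully home, and only within 4 mm of it can the key turn the lock; about 6 degrees of play each way.
- lock (a joint): Angle (rad) of the lock cylinder: 0 at rest, grows as the key is turned clockwise seen from above, stop at 1.5. A return spring (0.02 N m at 0 to 0.11 N m at the stop) turns it back when let go. It throws a steel bolt towards the rack.
- vial_red: A 28 mm glass sample vial of roasted beans, 108 mm tall, black screw cap (30 mm diameter, top 24 mm), with red label band and a red dot on the cap. Origin: centre of its underside, z up. Stands in its own slot of the rack; leave alone.
- vial_yellow: A 28 mm glass sample vial of roasted beans, 108 mm tall, black screw cap (30 mm diameter, top 24 mm), with yellow label band and a yellow dot on the cap. Origin: centre of its underside, z up. Stands in its own slot of the rack; leave alone.
- vial_green: A 28 mm glass sample vial of roasted beans, 108 mm tall, black screw cap (30 mm diameter, top 24 mm), with green label band and a green dot on the cap. Origin: centre of its underside, z up. Stands in its own slot of the rack; leave alone.
- vial_orange: A 28 mm glass sample vial of roasted beans, 108 mm tall, black screw cap (30 mm diameter, top 24 mm), with orange label band and a orange dot on the cap. Origin: centre of its underside, z up. Stands on the table to the left; leave alone.
- cup_bowl: White bowl, 90 mm across, 65 mm tall, left on the table; leave alone. Origin: centre of its underside.
- mug: Blue mug, 80 mm across, 85 mm tall, right on the table; leave alone. Origin: centre of its underside.

How it is judged (in metres and radians):
On the way, in this order (a step that is already met when the one before it is completed fails the run):
1. the blue vial stands in the blue slot, let go (horizontal distance between vial_blue and tag_blue below 0.012 m and z of vial_blue in the frame of tag_blue below 0.006 m and angle between vial_blue's own z axis and vertical below 0.15 rad and contact force between the fingers and vial_blue below 0.1 N), for 0.2 s.
2. the key, held in the fingers, is home in the keyway (horizontal distance between key and lock_mouth below 0.005 m and z of key in the frame of lock_mouth below -0.029 m and angle between key's own z axis and vertical below 0.15 rad and contact force between the fingers and key above 1 N), for 0.2 s.
3. the key has turned the lock a quarter (all of step 2 and value of joint lock above 1.3 rad), for 0.2 s.
At the end, for the whole second after the job is handed in: Blue vial released, upright (8 deg), seated in the blue slot (12 mm of centre, under 6 mm up); key upright, gripped (over 1 N), at least 29 mm deep in the keyway, within 5 mm of its axis, lock held still past 1.3 rad (75 deg); other vials, bowl, mug within 25 mm of their start (all of step 1 and all of step 3 and velocity of joint lock below 0.2 rad/s and distance of each of vial_red, vial_yellow, vial_green, vial_orange, cup_bowl, mug from where it was at the start of the episode below 0.025 m); the arm keeps its last pose, push and grip.
It fails at once if the key is forced down on the sticky pins with over 50 N (contact force between key and station above 50 N and z of key in the frame of lock_pins above -0.004 m).
It fails at once if another vial, the bowl or the mug is moved more than 25 mm (distance of any of vial_red, vial_yellow, vial_green, vial_orange, cup_bowl, mug from where it was at the start of the episode above 0.025 m).
It fails at once if another vial is knocked over (angle between any of vial_red, vial_yellow, vial_green, vial_orange's own z axis and vertical above 0.5 rad).
It also fails if it takes over 67 s, if anything falls off the work surface, if the arm or the gripper's body presses on something with over 40 N, if the wrist force passes 120 N, or if a joint passes its speed limit or range.

### The arm

A 6-joint arm with a two-finger parallel gripper is mounted at the origin on the work surface. World frame = base frame: x ahead of the robot, y to its left, z up, the work surface at z = 0. Lengths are in m, angles in degrees, forces in N, time in s.
With the tool pointing down it reaches from about 0.4 to 0.825 m from the base axis. Payload 7 kg.
Tool frame: the origin (TCP) lies midway between the tips of the shut fingers; the grasp point (between the pads) lies ctrl.tcp_to_grasp behind it (ctrl.tcp_to_grasp is the distance from the TCP to the grasp point, in m); z points along the fingers, y is the line along which they close (so a half turn about z gives the same grasp; the last joint's range is limited). The gripper opens to 88 mm and grips with 3 to 60 N. Pads are 19 mm wide; open, the fingers measure 130 mm over their backs; the gripper's body (78 mm by 193 mm) begins 47 mm behind the grasp point.
Start: joints at [87.726, 20.546, 0.682, 0, -70.136, -16.507], TCP at [0.217, 0.639, 0.227] pointing down, gripper open.
Joint ranges: [-176.03, 176.03], [-82.01, 121.73], [-58.28, 71.71], [-173.87, 95.51], [-174.79, -0.11], [-173.66, 173.66]. Speed limits (degrees/s): [136.94, 136.94, 172.46, 180, 180, 180].

### API

Orientations are given as [roll, pitch, yaw] about the fixed x, y, z axes, in that order (R = Rz(yaw) Ry(pitch) Rx(roll)).
In Python, from plant import ctrl, imaging, close_job gives the robot as it stands.
- The arm moves only by the shell command python3 -m crank 'ROWS'. ROWS is JSON, a list of rows, each a list of 3 entries, a list of its own where there are three numbers: the shift along the world's x, y, z in m, then the turn, a rotation vector about the world's x, y, z in degrees, then the opening, from -1 (shut) to 1 (fully open), so that 0 is half open. A call has 1 to 12 rows; each row shifts and turns the commanded pose from where the row before left it; what a row does not reach is not made up. A row lasts 1/10 s, in which the tool goes at most 50 mm and 8.59 degrees, less where a joint would pass 70% of its speed; a pose out of reach is approached as far as the arm can. A call is refused whole if a number of a shift passes 0.05 or a number of a turn 8.59, either way. A call with a gripper value outside its range is refused whole. The fingers move at their own pace and stop on an object; the grip force is fixed at half the most. Time passes only in rows, so rows that do not move let the fingers close. It gives the time, the measured TCP pose, the force, the opening and the grip force at its end, in the units of the state.
- ctrl.get_obs(): the state, without advancing time (a new reading comes with each control period).
- imaging.snapshot(name): name is "scene" or "top" or "wrist"; returns (picture, depth): 400x640x3 uint8, blue, green, red; 400x640 float32, m along the optical axis (not along the pixel's ray), 0 where there is no reading.
- imaging.camera_model(name): a dict with "mtx" (3x3 intrinsics, pixels), "R" (3x3) and "t" (3): a world point X has camera coordinates R X + t. Camera axes: x right, y down, z forward; pixel columns grow to the right and rows downward; lengths in m; the calibration is good to about 2 mm. A picture is of the moment at which its call begins: read the wrist's pose just before it. camera_model takes no time and is no camera call; for the wrist camera it gives the pose at the moment of the call.
- close_job(): hands the job in; it is judged then, once.
The state is a dict: "clock": time; "joint_pos": joint angles; "qvel": joint speeds; "tau": joint torques, N m; "tool_pos": TCP position; "orientation": TCP orientation; "force": force on the tool from outside, world axes, zero at the start; "moment": the same for the moment, N m; "opening": finger opening in m; "gripper_force": force on a finger pad.
Only numpy, scipy, OpenCV 4.12 (cv2) and the standard library are available. Lean on these libraries where they do the work, as an engineer would, in place of code of your own. Each camera call takes 0.05 s, during which the arm holds its last target. There are 200 camera calls.

## Working session

There is one attempt and no reset: what is moved stays moved. The work goes in short steps, Python scripts to look and compute and a shell command to move; the robot and the scene stay as the last step left them, time stands still between calls to the robot, and variables do not carry over. Pictures are saved under pics/ and viewed, at most 10 in all, crops included, and the job is handed in when it is done.

```bash
ls; mkdir -p pics
cat > h.py <<'E'
import numpy as np, cv2
from plant import ctrl, imaging
def snap(n):
    m=imaging.camera_model(n); p,d=imaging.snapshot(n); return p,d,m
def pts(d,m):
    K=np.array(m["mtx"]);R=np.array(m["R"]);t=np.array(m["t"])
    v,u=np.mgrid[0:d.shape[0],0:d.shape[1]]
    c=np.stack([(u-K[0,2])/K[0,0]*d,(v-K[1,2])/K[1,1]*d,d],-1)
    return (c-t)@R
E
python3 - <<'E'
from h import *
o=ctrl.get_obs(); print(o, ctrl.tcp_to_grasp)
for n in ("top","scene"):
    p,d,m=snap(n); cv2.imwrite(f"pics/{n}0.png",p); np.savez(f"{n}0.npz",p=p,d=d,**{k:np.array(m[k]) for k in("mtx","R","t")})
    print(n,np.array(m["R"]),m["t"])
E
```

```text
pics
{'clock': 0.0, 'joint_pos': array([ 8.77258351e+01,  2.05912220e+01,  6.34537204e-01, -2.00723019e-02,
       -7.01349735e+01, -1.65069467e+01]), 'qvel': array([ 0.01360341, -0.0408343 , -0.04776717,  0.07779531, -0.08549012,
        0.0993343 ]), 'tau': array([-9.24944325e-04, -5.82721531e+01,  2.93044871e+01,  6.99722081e+00,
        6.80449579e-03, -1.75606833e-04]), 'tool_pos': array([0.21718693, 0.63859993, 0.22563103]), 'orientation': array([ 1.79906758e+02, -7.95392590e-03, -1.87879409e+01]), 'force': array([ 1.5357984 , -0.00154572,  0.41977486]), 'moment': array([ 0.00086101, -0.05458927,  0.06370274]), 'gripper_force': 0.0, 'opening': 0.08788806521626762} 0.0188
top [[-0.01387062 -0.99980102 -0.01433606]
 [-0.99023465  0.01572414 -0.13852104]
 [ 0.1387189   0.01227469 -0.99025572]] [0.00766914 0.58149747 1.31096987]
scene [[ 0.77555291  0.63127723  0.00259579]
 [ 0.40177684 -0.49042122 -0.77334494]
 [-0.48692202  0.60081285 -0.63398018]] [-0.44334513 -0.17077231  1.43553125]
```

View pics/top0.png

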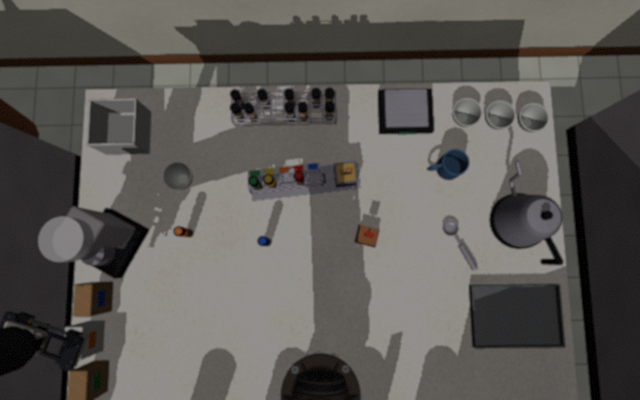

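View pics/scene0.png

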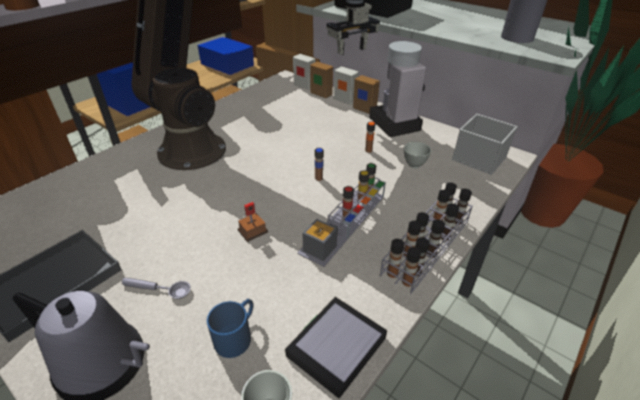

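The top view shows the blue vial at (263,240), and the rack with caps at green (253,178), yellow (268,178) and red (299,174). The orange tag is at (284,170), the blue tag at (313,166), the lock at (345,175) and the key stand at (368,236). The scene view shows the same layout.

Run:
```python
from h import *
z=np.load("top0.npz");p,d=z["p"],z["d"];P=pts(d,z)
hsv=cv2.cvtColor(p,cv2.COLOR_BGR2HSV)
def show(n,mask,box):
    u0,v0,u1,v1=box; M=np.zeros(d.shape,bool); M[v0:v1,u0:u1]=1; M&=mask&(d>0)
    q=P[M]
    if len(q): print(n,len(q),"med",np.median(q,0).round(4),"min",q.min(0).round(3),"max",q.max(0).round(3), "mid",((np.percentile(q,2,0)+np.percentile(q,98,0))/2).round(4))
H,S,V=hsv[...,0],hsv[...,1],hsv[...,2]
hi=P[...,2]
show("vialblue",(hi>.085)&(hi<.13),(250,225,280,255))
show("green",(hi>.09)&(hi<.13),(243,163,261,190))
show("yel",(hi>.09)&(hi<.13),(261,163,277,190))
show("red",(hi>.09)&(hi<.13),(291,160,307,190))
show("tagblue",(H>100)&(H<130)&(S>130),(300,155,330,180))
show("tagor",(H<20)&(S>130),(276,160,291,180))
show("lock",(hi>.06)&(hi<.09),(325,155,362,195))
show("stand",(hi>.028)&(hi<.045),(350,220,385,252))
show("key",(hi>.055)&(hi<.13),(350,220,385,252))
show("keyred",((H<6)|(H>174))&(S>150),(350,220,385,252))
for n,b in (("lock",(325,155,362,195)),("stand",(350,220,385,252))):
    M=np.zeros(d.shape,bool);M[b[1]:b[3],b[0]:b[2]]=1
    M&=((hi>.06)&(hi<.09)) if n=="lock" else ((hi>.028)&(hi<.045))
    print(n,cv2.minAreaRect((P[M][:,:2]*1000).astype(np.float32)))
cv2.imwrite("pics/crop0.png",cv2.resize(p[150:260,240:390],None,fx=5,fy=5,interpolation=cv2.INTER_CUBIC))
```

```text
vialblue 93 med [0.4459 0.1562 0.1072] min [0.432 0.143 0.086] max [0.46  0.171 0.114] mid [0.446  0.1569 0.1016]
green 96 med [0.6162 0.1832 0.112 ] min [0.603 0.17  0.09 ] max [0.632 0.197 0.117] mid [0.6171 0.1832 0.104 ]
yel 93 med [0.6206 0.139  0.1115] min [0.608 0.126 0.09 ] max [0.636 0.154 0.12 ] mid [0.6217 0.1399 0.105 ]
red 90 med [0.6304 0.0523 0.1117] min [0.617 0.041 0.093] max [0.646 0.068 0.118] mid [0.6318 0.0536 0.1062]
tagblue 37 med [0.6703 0.0129 0.0583] min [0.664 0.004 0.052] max [0.677 0.025 0.064] mid [0.6708 0.0143 0.0579]
tagor 36 med [0.6614 0.1029 0.0579] min [0.654 0.09  0.053] max [0.668 0.115 0.066] mid [0.661  0.1021 0.0582]
lock 448 med [ 0.6449 -0.085   0.0696] min [ 0.613 -0.118  0.061] max [ 0.682 -0.05   0.078] mid [ 0.6465 -0.0841  0.0694]
stand 269 med [ 0.4587 -0.146   0.0353] min [ 0.429 -0.179  0.029] max [ 0.489 -0.115  0.043] mid [ 0.46   -0.1472  0.0352]
key 41 med [ 0.4591 -0.1455  0.0962] min [ 0.453 -0.16   0.068] max [ 0.468 -0.135  0.101] mid [ 0.4605 -0.1474  0.0857]
keyred 35 med [ 0.4618 -0.1455  0.0964] min [ 0.456 -0.161  0.033] max [ 0.471 -0.135  0.101] mid [ 0.4626 -0.1468  0.0675]
lock ((646.5011596679688, -84.82793426513672), (65.32054138183594, 64.15306091308594), 5.993314266204834)
stand ((460.5880432128906, -147.71969604492188), (55.92393493652344, 49.83424758911133), 74.04995727539062)
```

View pics/crop0.png

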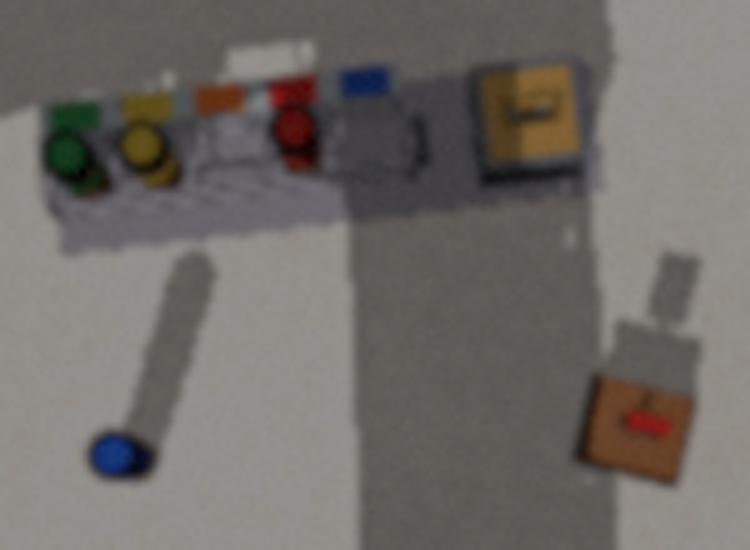

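Blue vial is about (0.446, 0.157), the slot about (0.637, 0.010), the station yaw about 6.3° and the key about (0.460, -0.147) with yaw about -16°. The crop shows the key bow at (648,422), the keyway at (533,110) and the blue tag at (365,80). I'm approaching the vial with tool yaw -83.7°.

```bash
python3 -m crank '[[[0.019,-0.04,0],[0,0,-5.4],1],[[0.019,-0.04,0],[0,0,-5.4],1],[[0.019,-0.04,0],[0,0,-5.4],1],[[0.019,-0.04,0],[0,0,-5.4],1],[[0.019,-0.04,0],[0,0,-5.4],1],[[0.019,-0.04,0],[0,0,-5.4],1],[[0.019,-0.04,0],[0,0,-5.4],1],[[0.019,-0.04,0],[0,0,-5.4],1],[[0.019,-0.04,0],[0,0,-5.4],1],[[0.019,-0.04,0],[0,0,-5.4],1],[[0.019,-0.04,0],[0,0,-5.4],1],[[0.019,-0.04,0],[0,0,-5.4],1]]'
python3 -m crank '[[[0,0,0],[0,0,0],1],[[0,0,0],[0,0,0],1]]'
python3 - <<'E'
from h import *
print(ctrl.get_obs()["joint_pos"].round(1))
p,d,m=snap("wrist");cv2.imwrite("pics/w1.png",p)
P=pts(d,m);M=(P[...,2]>.1)&(P[...,2]<.125)&(np.hypot(P[...,0]-.446,P[...,1]-.157)<.04)&(d>0)
q=P[M];print(len(q),np.median(q,0),(q.min(0)+q.max(0))/2,q.max(0)-q.min(0))
E
```

```text
clock: 1.3
tool_pos: [0.4456, 0.1573, 0.2266]
orientation: [-180.0, 0.0, -83.8]
force: [0.6, 0.8, 0.0]
opening: 0.0878
gripper_force: 0.0
clock: 1.5
tool_pos: [0.4455, 0.1579, 0.2263]
orientation: [180.0, -0.0, -83.7]
force: [-0.2, 0.3, -0.6]
opening: 0.0879
gripper_force: 0.0
[ 43.4   1.1 -23.9  -0.  -65.  -37.2]
840 [0.44667961 0.15714412 0.10762262] [0.44649268 0.1579444  0.10514231] [0.02881399 0.02921768 0.00997201]
```

View pics/w1.png

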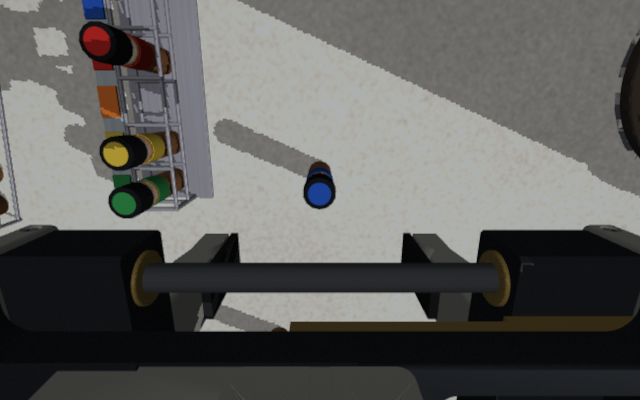

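The wrist view shows the blue cap at (319,190), centred between the fingers. The red, yellow and green caps and the blue tag (93,8) are to the left. Descending to grip.

```bash
python3 -m crank '[[[0.001,0,-0.04],[0,0,0],1],[[0,0,-0.04],[0,0,0],1],[[0,0,-0.04],[0,0,0],1],[[0,0,-0.029],[0,0,0],1],[[0,0,0],[0,0,0],-1],[[0,0,0],[0,0,0],-1],[[0,0,0],[0,0,0],-1],[[0,0,0],[0,0,0],-1],[[0,0,0],[0,0,0],-1],[[0,0,0],[0,0,0],-1]]'
```

```text
clock: 2.55
tool_pos: [0.4467, 0.1593, 0.0784]
orientation: [-179.9, 0.1, -83.6]
force: [-0.2, -0.1, 0.0]
opening: 0.0454
gripper_force: 0.0
```

```bash
python3 -m crank '[[[0,-0.0015,0],[0,0,0],-1],[[0,0,0],[0,0,0],-1],[[0,0,0],[0,0,0],-1],[[0,0,0],[0,0,0],-1],[[0,0,0],[0,0,0],-1]]'
```

```text
clock: 3.05
tool_pos: [0.4464, 0.1575, 0.0777]
orientation: [-180.0, -0.0, -83.6]
force: [0.6, -1.1, 3.1]
opening: 0.0294
gripper_force: 30.0
```

```bash
python3 -m crank '[[[0,0,0.035],[0,0,0],-1],[[0,0,0.035],[0,0,0],-1],[[0,-0.037,0.03],[0,0,0],-1],[[0,-0.037,0],[0,0,0],-1],[[0,-0.037,0],[0,0,0],-1],[[0.038,-0.036,0],[0,0,0],-1],[[0.038,0,0],[0,0,0],-1],[[0.038,0,0],[0,0,0],-1],[[0.038,0,0],[0,0,0],-1],[[0.038,0,0],[0,0,0],-1],[[0,0,0],[0,0,0],-1],[[0,0,0],[0,0,0],-1]]'
python3 - <<'E'
from h import *
o=ctrl.get_obs();print(o["joint_pos"].round(1),o["tool_pos"],o["opening"])
p,d,m=snap("wrist");cv2.imwrite("pics/w2.png",p);np.savez("w2.npz",p=p,d=d,**m)
P=pts(d,m);hsv=cv2.cvtColor(p,cv2.COLOR_BGR2HSV);H,S=hsv[...,0],hsv[...,1]
Z=P[...,2]
for n,M in (("tagblue",(H>100)&(H<130)&(S>130)&(Z>.052)&(Z<.066)),("lock",(Z>.066)&(Z<.08)&(P[...,1]<-.03)&(P[...,1]>-.14)&(P[...,0]>.55)&(P[...,0]<.75)),("redcap",(Z>.1)&(Z<.12)&(P[...,1]>.03)&(P[...,1]<.08)&(P[...,0]>.6)&(P[...,0]<.66))):
    q=P[M&(d>0)]
    if len(q): print(n,len(q),np.median(q,0).round(4),cv2.minAreaRect((q[:,:2]*1000).astype(np.float32)))
E
```

```text
clock: 4.25
tool_pos: [0.6345, 0.0119, 0.1759]
orientation: [179.9, -0.0, -83.6]
force: [-0.1, 0.1, -1.4]
opening: 0.0295
gripper_force: 30.0
[ 18.7  18.9  -8.6  -0.  -62.7 -12.3] [0.63454648 0.01194025 0.17587183] 0.029491667385172626
tagblue 629 [0.6701 0.0127 0.0585] ((666.9345703125, 25.4747314453125), (20.263490676879883, 56.443511962890625), 13.396780014038086)
lock 6854 [ 0.6474 -0.0863  0.0695] ((647.1768188476562, -84.49296569824219), (64.18380737304688, 63.943817138671875), 6.099563121795654)
```

View pics/w2.png

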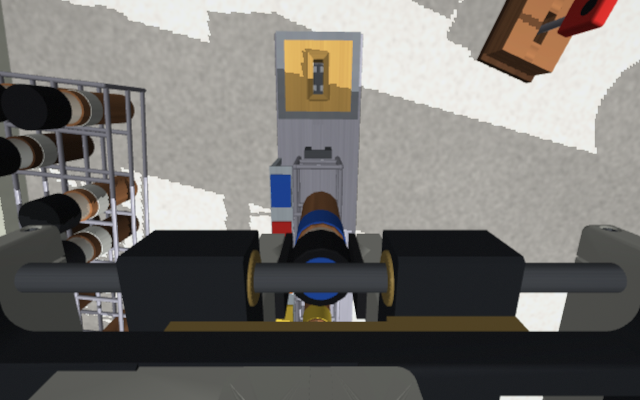

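Lock centre is (0.6472, -0.0845) with yaw 6.1°, and the slot from the tag is (0.6373, 0.0093), so the two agree. The picture shows the held vial at (320,270) just short of the cell and the lock at (318,75). Inserting.

```bash
python3 -m crank '[[[0.0028,-0.0026,0],[0,0,0],-1],[[0,0,-0.03],[0,0,0],-1],[[0,0,-0.02],[0,0,0],-1],[[0,0,-0.015],[0,0,0],-1],[[0,0,0],[0,0,0],-1]]'
python3 -m crank '[[[0,0,-0.01],[0,0,0],-1],[[0,0,-0.01],[0,0,0],-1],[[0,0,-0.007],[0,0,0],-1],[[0,0,0],[0,0,0],-1]]'
```

```text
clock: 4.8
tool_pos: [0.6355, 0.0093, 0.111]
orientation: [179.8, -0.0, -83.6]
force: [-1.0, 0.2, -1.0]
opening: 0.0293
gripper_force: 30.0
clock: 5.2
tool_pos: [0.6367, 0.0094, 0.0845]
orientation: [179.9, -0.0, -83.6]
force: [0.1, -0.1, -0.6]
opening: 0.0296
gripper_force: 30.0
```

```bash
python3 -m crank '[[[0,0,-0.002],[0,0,0],-1],[[0,0,-0.001],[0,0,0],-1],[[0,0,0],[0,0,0],-1]]'
python3 -m crank '[[[0,0,0],[0,0,0],0.2],[[0,0,0],[0,0,0],0.2],[[0,0,0],[0,0,0],0.2],[[0,0,0],[0,0,0],0.2],[[0,0,0],[0,0,0],0.2]]'
python3 -m crank '[[[0,0,0.02],[0,0,0],0.2],[[0,0,0.035],[0,0,0],0.2],[[0,0,0.04],[0,0,0],0.2],[[0,0,0.02],[0,0,0],0.2],[[0,0,0],[0,0,0],0.2]]'
```

```text
clock: 5.5
tool_pos: [0.6376, 0.0096, 0.0827]
orientation: [-180.0, 0.0, -83.6]
force: [0.1, -0.1, -0.4]
opening: 0.0294
gripper_force: 30.0
clock: 6.0
tool_pos: [0.6375, 0.0096, 0.0826]
orientation: [-180.0, 0.0, -83.6]
force: [-0.4, -0.3, 1.1]
opening: 0.0525
gripper_force: 0.0
clock: 6.5
tool_pos: [0.6394, 0.0098, 0.2018]
orientation: [-179.6, 0.0, -83.6]
force: [-0.0, 0.3, 0.1]
opening: 0.0524
gripper_force: 0.0
```

```bash
python3 -m crank '[[[-0.0356,-0.0314,0],[0,0,-4.5],0.2],[[-0.0356,-0.0314,0],[0,0,-4.5],0.2],[[-0.0356,-0.0314,0],[0,0,-4.5],0.2],[[-0.0356,-0.0314,0],[0,0,-4.5],0.2],[[-0.0356,-0.0314,0],[0,0,-4.5],0.2],[[0,0,0],[0,0,0],0.2],[[0,0,0],[0,0,0],0.2],[[0,0,0],[0,0,0],0.2]]'
python3 - <<'E'
from h import *
o=ctrl.get_obs();print(o["joint_pos"].round(1),o["tool_pos"])
p,d,m=snap("wrist");cv2.imwrite("pics/w3.png",p)
P=pts(d,m);hsv=cv2.cvtColor(p,cv2.COLOR_BGR2HSV);H,S=hsv[...,0],hsv[...,1];Z=P[...,2]
M=((H<6)|(H>174))&(S>150)&(Z>.08)&(d>0)&(P[...,0]<.55)
q=P[M];print(len(q),np.median(q,0),q.min(0),q.max(0));
q=q[q[:,2]>q[:,2].max()-.006];print(len(q),q.mean(0),cv2.minAreaRect((q[:,:2]*1000).astype(np.float32)))
p2,d2,m2=snap("top");P=pts(d2,m2);Z=P[...,2]
M=(Z>.1)&(Z<.125)&(np.hypot(P[...,0]-.637,P[...,1]-.01)<.025);q=P[M];print("vial",len(q),np.median(q,0),(q.min(0)+q.max(0))/2)
E
```

```text
clock: 7.3
tool_pos: [0.4598, -0.1473, 0.1974]
orientation: [-180.0, 0.0, -106.1]
force: [0.6, -0.2, 0.9]
opening: 0.0526
gripper_force: 0.0
[  5.6   3.5 -25.3  -0.  -61.1 -21.7] [ 0.45982369 -0.14727589  0.19737815]
352 [ 0.46053664 -0.15045282  0.09724546] [ 0.45353801 -0.16098083  0.08058896] [ 0.46776688 -0.13621172  0.09930395]
316 [ 0.46076817 -0.14890191  0.09724659] ((461.2428894042969, -148.45606994628906), (24.52737045288086, 9.253044128417969), 74.08751678466797)
vial 88 [0.63582622 0.00920774 0.11145373] [0.63617506 0.01051549 0.11184342]
```

View pics/w3.png

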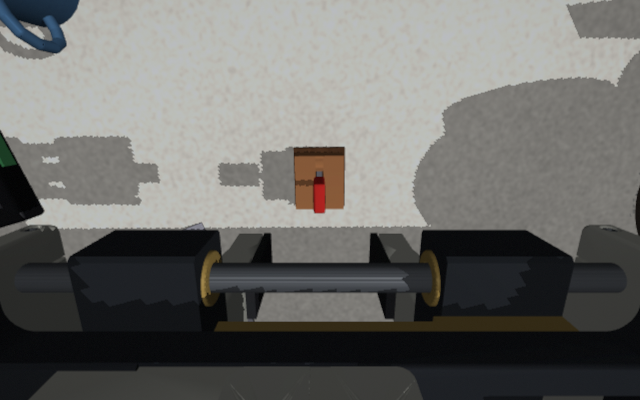

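The vial is seated: its cap top is at 0.112 and it is within about 2 mm of centre. The picture shows the red bow centred at (319,195) and aligned with the fingers. The key is at (0.461, -0.1485). Descend and grip.

```bash
python3 -m crank '[[[0.001,-0.001,-0.045],[0,0,0],0],[[0,0,-0.045],[0,0,0],0],[[0,0,-0.03],[0,0,0],0],[[0,0,-0.013],[0,0,0],-0.2],[[0,0,0],[0,0,0],-1],[[0,0,0],[0,0,0],-1],[[0,0,0],[0,0,0],-1],[[0,0,0],[0,0,0],-1],[[0,0,0],[0,0,0],-1],[[0,0,0],[0,0,0],-1],[[0,0,0],[0,0,0],-1]]'
python3 -m crank '[[[0,0,0],[0,0,0],-1],[[0,0,0],[0,0,0],-1]]'
```

```text
clock: 8.5
tool_pos: [0.4614, -0.1484, 0.0655]
orientation: [-179.9, 0.0, -106.1]
force: [-0.6, 2.5, 6.5]
opening: 0.0096
gripper_force: 30.0
clock: 8.7
tool_pos: [0.4613, -0.1484, 0.0655]
orientation: [-179.9, 0.0, -106.1]
force: [-0.4, 1.5, 6.4]
opening: 0.01
gripper_force: 30.0
```

```bash
python3 -m crank '[[[0,0,0.015],[0,0,0],-1],[[0,0,0.03],[0,0,0],-1],[[0,0,0.035],[0,0,0],-1],[[0,0,0.02],[0,0,0],-1],[[0.0372,0.0128,0],[0,0,4.44],-1],[[0.0372,0.0128,0],[0,0,4.44],-1],[[0.0372,0.0128,0],[0,0,4.44],-1],[[0.0372,0.0128,0],[0,0,4.44],-1],[[0.0372,0.0128,0],[0,0,4.44],-1],[[0,0,0],[0,0,0],-1],[[0,0,0],[0,0,0],-1],[[0,0,0],[0,0,0],-1]]'
python3 - <<'E'
from h import *
o=ctrl.get_obs();print(o["joint_pos"].round(1),o["tool_pos"],o["force"],o["moment"])
p,d,m=snap("wrist");cv2.imwrite("pics/w4.png",cv2.resize(p[130:330,200:440],None,fx=3,fy=3))
P=pts(d,m);Z=P[...,2]
M=(Z>.066)&(Z<.08)&(np.hypot(P[...,0]-.647,P[...,1]+.0845)<.06);q=P[M&(d>0)]
print(len(q),cv2.minAreaRect((q[:,:2]*1000).astype(np.float32)),q.min(0),q.max(0))
# key points: near tool axis
t=o["tool_pos"];M=(np.hypot(P[...,0]-t[0],P[...,1]-t[1])<.016)&(Z>.095)&(Z<t[2]+.02)&(d>0)
q=P[M]
for a in np.arange(.1,.19,.008):
    s=q[(q[:,2]>=a)&(q[:,2]<a+.008)]
    if len(s): print(a.round(3),len(s),s.min(0).round(4),s.max(0).round(4))
E
```

```text
clock: 9.9
tool_pos: [0.6455, -0.0847, 0.1643]
orientation: [179.9, 0.0, -83.9]
force: [-0.5, 0.4, -0.3]
opening: 0.0099
gripper_force: 30.0
[  9.7  20.8  -7.3  -0.  -61.9  -3.6] [ 0.64545806 -0.08471484  0.16426906] [-0.48074959  0.42319735 -0.28824016] [0.07675361 0.01524136 0.0236946 ]
4952 ((647.1309814453125, -85.11781311035156), (64.14234924316406, 63.288902282714844), 6.0771613121032715) [ 0.61307289 -0.11969072  0.0660187 ] [ 0.68201644 -0.05276221  0.07483702]
0.108 135 [ 0.6426 -0.0962  0.1096] [ 0.6491 -0.0859  0.1159]
0.116 35 [ 0.6425 -0.0877  0.1161] [ 0.6481 -0.0852  0.1239]
0.124 34 [ 0.6427 -0.0877  0.1241] [ 0.648  -0.0853  0.131 ]
0.132 17 [ 0.6435 -0.0877  0.132 ] [ 0.6479 -0.0861  0.1362]
0.156 17 [ 0.6382 -0.0973  0.1623] [ 0.6547 -0.0925  0.164 ]
0.164 221 [ 0.6345 -0.0982  0.1641] [ 0.6582 -0.0925  0.172 ]
0.172 293 [ 0.6348 -0.0983  0.172 ] [ 0.6584 -0.0921  0.18  ]
0.18 244 [ 0.6348 -0.0981  0.18  ] [ 0.6582 -0.0878  0.1843]
```

View pics/w4.png

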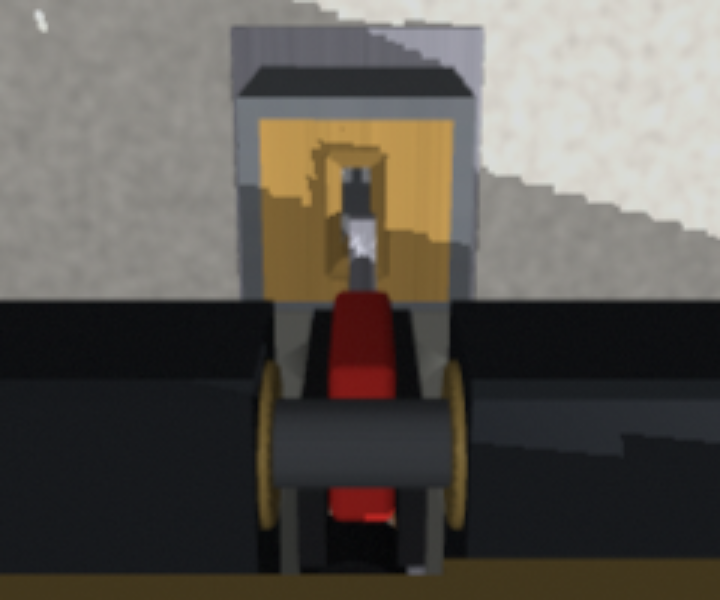

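The key axis coincides with the tool axis (shank and bit agree). The picture shows the bit at (360,240) over the keyway (355,200). Offset to the mouth is about +1.7 mm in x. Lowering to just above the funnel.

```bash
python3 -m crank '[[[0.0017,-0.0001,-0.012],[0,0,0],-1],[[0,0,-0.012],[0,0,0],-1],[[0,0,0],[0,0,0],-1],[[0,0,0],[0,0,0],-1],[[0,0,0],[0,0,0],-1]]'
```

```text
clock: 10.45
tool_pos: [0.6483, -0.0846, 0.1408]
orientation: [-180.0, -0.0, -83.9]
force: [-0.1, 1.3, -1.3]
opening: 0.0098
gripper_force: 30.0
```

```bash
python3 -m crank '[[[-0.0008,0,-0.005],[0,0,0],-1],[[0,0,-0.005],[0,0,0],-1],[[0,0,-0.003],[0,0,0],-1],[[0,0,0],[0,0,0],-1],[[0,0,0],[0,0,0],-1]]'
```

```text
clock: 10.95
tool_pos: [0.6473, -0.0846, 0.1274]
orientation: [180.0, -0.0, -83.9]
force: [-0.7, -0.3, -0.3]
opening: 0.01
gripper_force: 30.0
```

```bash
python3 -m crank '[[[0,0,-0.003],[0,0,0],-1],[[0,0,-0.003],[0,0,0],-1],[[0,0,-0.003],[0,0,0],-1],[[0,0,0],[0,0,0],-1],[[0,0,0],[0,0,0],-1]]'
```

```text
clock: 11.45
tool_pos: [0.6473, -0.0846, 0.1184]
orientation: [180.0, -0.0, -83.9]
force: [-0.1, 0.6, 0.6]
opening: 0.0101
gripper_force: 30.0
```

```bash
python3 -m crank '[[[0,0,-0.002],[0,0,0],-1],[[0,0,-0.001],[0,0,0],-1],[[0,0,0],[0,0,0],-1]]'; python3 -m crank '[[[0,0,-0.001],[0,0,0],-1],[[0,0,0],[0,0,0],-1]]'; python3 -m crank '[[[0,0,-0.001],[0,0,0],-1],[[0,0,0],[0,0,0],-1]]'
```

```text
clock: 11.75
tool_pos: [0.6472, -0.0846, 0.1154]
orientation: [180.0, 0.0, -83.9]
force: [-0.7, 0.3, 0.1]
opening: 0.0096
gripper_force: 30.0
clock: 11.95
tool_pos: [0.6473, -0.0845, 0.1145]
orientation: [180.0, 0.0, -83.9]
force: [0.2, -0.5, 0.3]
opening: 0.0096
gripper_force: 30.0
clock: 12.15
tool_pos: [0.6473, -0.0846, 0.1134]
orientation: [180.0, 0.0, -83.9]
force: [0.3, 0.5, -0.2]
opening: 0.0099
gripper_force: 30.0
```

```bash
python3 -m crank '[[[0,0,-0.001],[0,0,0],-1],[[0,0,0],[0,0,0],-1]]'; python3 -m crank '[[[0,0,-0.001],[0,0,0],-1],[[0,0,0],[0,0,0],-1]]'
```

```text
clock: 12.35
tool_pos: [0.6474, -0.0845, 0.1126]
orientation: [-180.0, -0.0, -83.9]
force: [0.6, 0.8, -0.9]
opening: 0.0097
gripper_force: 30.0
clock: 12.55
tool_pos: [0.6475, -0.0846, 0.1125]
orientation: [-180.0, -0.0, -83.9]
force: [-1.6, 0.8, 5.9]
opening: 0.0099
gripper_force: 30.0
```

```bash
python3 -m crank '[[[0,0,0.0017],[0,0,0],-1],[[0,0,0],[0,0,-6.3],-1],[[0,0,0],[0,0,-6.3],-1],[[0,0,0],[0,0,-6.3],-1],[[0,0,0],[0,0,0],-1],[[0,0,0],[0,0,0],-1]]'; python3 -m crank '[[[0,0,0],[0,0,6.3],-1],[[0,0,0],[0,0,6.3],-1],[[0,0,0],[0,0,6.3],-1],[[0,0,0],[0,0,6.3],-1],[[0,0,0],[0,0,6.3],-1],[[0,0,0],[0,0,6.3],-1],[[0,0,0],[0,0,0],-1],[[0,0,0],[0,0,0],-1]]';  python3 -m crank '[[[0,0,0],[0,0,-6.3],-1],[[0,0,0],[0,0,-6.3],-1],[[0,0,0],[0,0,-6.3],-1],[[0,0,0],[0,0,0],-1],[[0,0,0],[0,0,0],-1]]'; python3 -m crank '[[[0,0,-0.001],[0,0,0],-1],[[0,0,-0.001],[0,0,0],-1],[[0,0,0],[0,0,0],-1]]'
```

```text
clock: 13.15
tool_pos: [0.6473, -0.0844, 0.1131]
orientation: [180.0, 0.0, -102.6]
force: [0.3, 0.6, -1.6]
opening: 0.0096
gripper_force: 30.0
clock: 13.95
tool_pos: [0.6473, -0.0845, 0.1132]
orientation: [180.0, 0.0, -65.1]
force: [-0.1, 0.3, -1.4]
opening: 0.0093
gripper_force: 30.0
clock: 14.45
tool_pos: [0.6473, -0.0846, 0.1132]
orientation: [180.0, -0.0, -83.8]
force: [0.5, -0.0, 0.6]
opening: 0.0097
gripper_force: 30.0
clock: 14.75
tool_pos: [0.6472, -0.0846, 0.111]
orientation: [180.0, 0.0, -83.8]
force: [0.2, -0.1, -0.9]
opening: 0.0095
gripper_force: 30.0
```

Past the contact height without force, so the pins are freed. Continue down.

```bash
python3 -m crank '[[[0,0,-0.0015],[0,0,0],-1],[[0,0,-0.0015],[0,0,0],-1],[[0,0,0],[0,0,0],-1]]';python3 -m crank '[[[0,0,-0.0025],[0,0,0],-1],[[0,0,-0.0025],[0,0,0],-1],[[0,0,0],[0,0,0],-1]]';python3 -m crank '[[[0,0,-0.0025],[0,0,0],-1],[[0,0,-0.0025],[0,0,0],-1],[[0,0,0],[0,0,0],-1]]'
```

```text
clock: 15.05
tool_pos: [0.6471, -0.0846, 0.1079]
orientation: [180.0, 0.0, -83.9]
force: [-0.0, -0.3, -0.2]
opening: 0.0102
gripper_force: 30.0
clock: 15.35
tool_pos: [0.647, -0.0845, 0.1027]
orientation: [180.0, 0.0, -83.9]
force: [0.1, 0.9, -1.2]
opening: 0.0098
gripper_force: 30.0
clock: 15.65
tool_pos: [0.647, -0.0846, 0.0977]
orientation: [180.0, 0.0, -83.9]
force: [0.1, 0.2, -0.7]
opening: 0.0099
gripper_force: 30.0
```

```bash
python3 -m crank '[[[0,0,-0.0015],[0,0,0],-1],[[0,0,-0.0015],[0,0,0],-1],[[0,0,0],[0,0,0],-1]]'
```

```text
clock: 15.95
tool_pos: [0.6472, -0.0846, 0.095]
orientation: [180.0, 0.0, -83.9]
force: [-0.1, -0.1, -0.8]
opening: 0.0099
gripper_force: 30.0
```

```bash
python3 -m crank '[[[0,0,-0.0012],[0,0,0],-1],[[0,0,-0.0006],[0,0,0],-1],[[0,0,0],[0,0,0],-1],[[0,0,0],[0,0,0],-1],[[0,0,0],[0,0,0],-1]]'
```

```text
clock: 16.45
tool_pos: [0.6474, -0.0846, 0.0936]
orientation: [-180.0, -0.0, -83.9]
force: [-0.6, -0.8, 1.4]
opening: 0.0096
gripper_force: 30.0
```

Home. Turning clockwise now.

```bash
python3 -m crank '[[[0,0,0],[0,0,-8],-1],[[0,0,0],[0,0,-8],-1],[[0,0,0],[0,0,-8],-1],[[0,0,0],[0,0,-8],-1],[[0,0,0],[0,0,-8],-1],[[0,0,0],[0,0,-8],-1],[[0,0,0],[0,0,-8],-1],[[0,0,0],[0,0,-8],-1],[[0,0,0],[0,0,-8],-1],[[0,0,0],[0,0,-8],-1],[[0,0,0],[0,0,0],-1],[[0,0,0],[0,0,0],-1]]'
python3 -c "
from h import *
o=ctrl.get_obs();print(o['moment'],o['joint_pos'].round(1))"
```

```text
clock: 17.65
tool_pos: [0.6477, -0.0848, 0.0936]
orientation: [-180.0, 0.0, -163.6]
force: [1.0, -2.7, 0.7]
opening: 0.01
gripper_force: 30.0
[-0.98610108 -0.69654077  0.09495047] [  9.6  24.6 -11.7   0.  -53.7 -83.3]
```

```bash
for i in 1; do python3 -m crank '[[[0,0,0],[0,0,-4],-1],[[0,0,0],[0,0,-4],-1],[[0,0,0],[0,0,-2],-1],[[0,0,0],[0,0,0],-1],[[0,0,0],[0,0,0],-1]]'; done
python3 -c "
from h import *
o=ctrl.get_obs();print(o['moment'],o['joint_pos'].round(1))"
```

```text
clock: 18.15
tool_pos: [0.6476, -0.0849, 0.0936]
orientation: [-180.0, 0.0, -173.7]
force: [2.1, -3.8, 0.4]
opening: 0.0099
gripper_force: 30.0
[-1.53708943 -0.90768785  0.11536833] [  9.6  24.6 -11.7   0.  -53.7 -93.3]
```

```bash
python3 -m crank '[[[0,0,0],[0,0,-3],-1],[[0,0,0],[0,0,-2],-1],[[0,0,0],[0,0,0],-1],[[0,0,0],[0,0,0],-1]]'
python3 - <<'E'
from h import *
o=ctrl.get_obs();print(o['moment'],o['joint_pos'].round(1))
p,d,m=snap("top");cv2.imwrite("pics/t5.png",cv2.resize(p[150:260,240:390],None,fx=5,fy=5,interpolation=cv2.INTER_CUBIC))
p,d,m=snap("wrist");cv2.imwrite("pics/w5.png",p)
E
```

```text
clock: 18.55
tool_pos: [0.6476, -0.0849, 0.0936]
orientation: [-180.0, 0.0, -178.7]
force: [1.7, -4.8, -0.6]
opening: 0.0099
gripper_force: 30.0
[-2.03228929 -1.0686588   0.17693902] [  9.6  24.6 -11.7   0.  -53.7 -98.4]
```

View pics/w5.png

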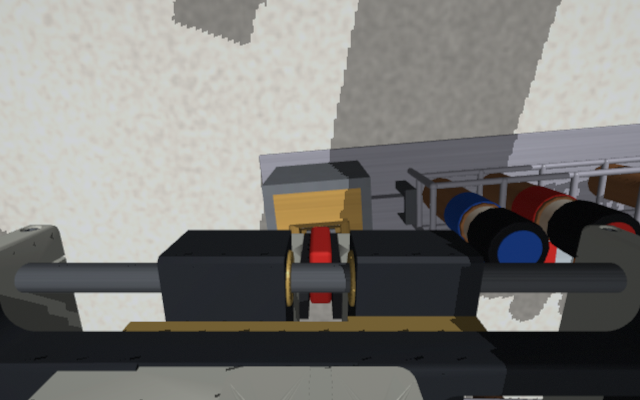

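The bow is turned a quarter in the fingers at (320,265). The bolt is thrown towards the rack (390,190), and the blue vial is upright in its slot (520,245). The moment jumped to 0.177 N m, above the spring's 0.11, so the key is at the stop. One check that it holds, then I hand in.

```bash
python3 -m crank '[[[0,0,0],[0,0,0],-1],[[0,0,0],[0,0,0],-1],[[0,0,0],[0,0,0],-1],[[0,0,0],[0,0,0],-1],[[0,0,0],[0,0,0],-1]]'
python3 -c "
from plant import ctrl,close_job
print(ctrl.get_obs()['moment']); print(close_job())"
```

```text
clock: 19.15
tool_pos: [0.6476, -0.0848, 0.0936]
orientation: [-180.0, 0.0, -178.8]
force: [2.6, -5.1, 0.3]
opening: 0.0096
gripper_force: 30.0
[-2.01566918 -1.10909656  0.18080541]
the job is handed in; nothing more can be done
None
```

The job is handed in at about 19 s of the 67 s allowed, though no verdict came back: the blue vial is seated and released in the blue slot, and the key is fully home, turned to the stop and still gripped with the bolt thrown.

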